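# Roll the bend-test support roller onto its span line

## Robot

A 6-joint arm with a two-finger parallel gripper is mounted at the origin on the work surface. World frame = base frame: x ahead of the robot, y to its left, z up, the work surface at z = 0. Lengths are in mm, angles in rad, forces in N, time in s.
With the tool pointing down it reaches from about 350 to 875 mm from the base axis. Payload 4.2 kg.
Tool frame: the origin (TCP) lies at the very end of the fingers, on their centre line; the grasp point (between the pads) lies arm.grip_depth behind it (arm.grip_depth is the distance from the TCP to the grasp point, in mm); z points along the fingers, y is the direction in which the jaws open and shut (so a half turn about z gives the same grasp; the last joint's range is limited). The gripper opens to 85 mm and grips with 20 to 120 N. Pads are 22 mm wide; open, the fingers measure 114 mm over their backs; the gripper's body (76 mm by 85 mm) begins 54 mm behind the grasp point. The pads swing forward as they close: fully open they stand 13 mm farther back than shut.
Start: joints at [-0.983, 0.385, 0.008, 0, -1.194, -0.259], TCP at [201.832, -591.492, 198.212] pointing down, gripper open.
Joint ranges: [-3.14, 3.14], [-1.21, 2.06], [-1.07, 1.41], [-3.16, 2.05], [-2.99, -0.16], [-3.1, 3.1]. Speed limits (rad/s): [2.79, 2.79, 3.14, 3.14, 3.14, 3.14].

## Interface

Orientations are given as a unit quaternion [x, y, z, w].
In Python, from bench import arm, optics, workorder gives the robot as it stands. The module is installed in compiled form; this text tells all that it offers.
- The arm moves only by the tool play_rows, never from a script. Its arguments are lists of equal length, an entry for each row: "travel": the shift along the tool's x, y, z in m, a list of three; "rotation": the turn, a rotation vector about the tool's x, y, z in rad, a list of three; "grip": the opening, from 0 (shut) to 1 (fully open). In form: {"travel": [[x, y, z], ...], "rotation": [[rx, ry, rz], ...], "grip": [grip, ...]}. A call has 1 to 12 rows; each row shifts and turns the commanded pose from where the row before left it, along the tool's axes as they then stand; what a row does not reach is not made up. A row lasts 1/12 s, in which the tool goes at most 41.7 mm and 7.16 degrees, less where a joint would pass 70% of its speed; a pose out of reach is approached as far as the arm can. A call is refused whole if a number of a shift passes 0.0417 or a number of a turn 0.125, either way. A call with a gripper value outside its range is refused whole. The fingers move at their own pace and stop on an object; the grip force is fixed at half the most. Time passes only in rows, so rows that do not move let the fingers close. It gives the time, the measured TCP pose, the force and the opening at its end, in the units of the state.
- arm.read_state(): the state, without advancing time (a new reading comes with each control period).
- optics.get_image(name): name is "side" or "top"; returns a dict with "image" (480x640x3 uint8, blue, green, red), "depth" (480x640 float32, mm along the optical axis (not along the pixel's ray), 0 where there is no reading), "camera_matrix" (3x3 intrinsics, pixels), "R" (3x3) and "t" (3): a world point X has camera coordinates R X + t. Camera axes: x right, y down, z forward; pixel columns grow to the right and rows downward; lengths in mm; the calibration is good to about 2 mm. A picture is of the moment at which its call begins.
- workorder.job_done(): hands the job in, once; it reports no verdict.
The state is a dict: "clock": time; "joints": joint angles; "joint_vel": joint speeds; "joint_efforts": joint torques, N m; "position": TCP position; "ee_rot": TCP orientation; "contact_force": force on the tool from outside, world axes, zero at the start; "wrist_torque": the same for the moment, N m; "gripper_width": finger opening in mm.
Only numpy, scipy, OpenCV 4.12 (cv2) and the standard library are available. Lean on these libraries where they do the work, as an engineer would, in place of code of your own. Each camera call takes 0.05 s, during which the arm holds its last target. There are 200 camera calls.

## Task

Set the span of the bending jig: push the top of the loose aluminium roller sideways with the fingertips so that it rolls across the base plate, and leave it at rest lying along the black span line, with its axis straight over the line. Roll it, do not grip, lift or drag it, and leave the steel loading nose, the vial and the cup standing where they are.

Things in the scene. Friction and masses are not known exactly. Their poses are not given: they have to be found in the camera images.
- line_mid (a point): Middle of the black span line on the top face of the fixed white base plate with black edges (220 x 420 mm, top 12 mm above the bench). The line is 4 mm wide, 216 mm long; the point's x axis runs along the line, y across it (the way the roller rolls), z up. The plate reaches 190 mm to the line's +y side and 230 mm to its -y side.
- roller_mid (a point): Centre of the loose roller: aluminium tube with dark bores, 40 mm diameter, 120 mm long, about 0.16 kg, lying on the plate 75 to 105 mm from the line on either side, parallel to it within 3 degrees. Point on its axis, half-way along, 20 mm above the plate. x is the roller's axis; y and z turn as it rolls.
- roller_end_a (a point): Centre of one end face of the roller, on its axis, 60 mm from roller_mid. Under a fingertip pressed lightly (3 to 5 N) on its top the roller rolls without slipping, half as far as the finger travels, and stops with it; pushed from behind at 40 mm/s it runs on by 10 to 15 mm.
- roller_end_b (a point): Centre of the other end face of the roller, on its axis, 60 mm from roller_mid.
- bar_mid (a point): Fixed support bar, not to be moved: an aluminium bar, 40 mm diameter, 150 mm long, parallel to the line near the -y end of the plate, held between two grey saddle blocks (22 x 46 mm, 32 mm high), which tell it from the roller. The point lies on its axis, half-way along, 20 mm above the plate and 205 mm from the line.
- nose: Bystander: turned steel loading nose standing loose on the plate on the other side of the line from the roller, 75 mm tall, 38 mm diameter foot, narrower neck, about 0.25 kg. Origin at the centre of its underside.
- vial: Bystander: amber glass vial with black cap standing on the bench beyond the plate, 28 mm diameter, 65 mm tall. Origin at the centre of its underside.
- cup: Bystander: empty grey plastic cup standing on the bench off the bar end of the plate, 70 mm rim diameter, 80 mm tall. Origin at the centre of its underside.
Not all that is in view belongs to the job. Of the things that look like the part that bears roller_mid, the middle-sized one is meant.

How it is judged:
By the outcome, as a careful person would: the job done as asked, in the order asked, and still so for the second after the job is handed in, with the robot touching nothing.
It also fails if it takes over 53 s, if anything falls off the work surface, if the arm or the gripper's body presses on something with over 40 N, if the wrist force passes 120 N, or if a joint passes its speed limit or range.

## Working session

There is one attempt and no reset: what is moved stays moved. The work goes in short steps, Python scripts to look and compute and a tool call to move; the robot and the scene stay as the last step left them, time stands still between calls to the robot, and variables do not carry over. Pictures are saved under pics/ and viewed, about 8 in all and at most 12, crops included, and the job is handed in when it is done.

Besides the shell and the picture viewer there is one more tool, called after "Request:" as name(argument=value, ...), one argument or row to a line, values as JSON. play_rows: Moves the arm, as the interface text tells. Its arguments: {"type":"object","properties":{"travel":{"type":"array","items":{"type":"array","items":{"type":"number"}}},"rotation":{"type":"array","items":{"type":"array","items":{"type":"number"}}},"grip":{"type":"array","items":{"type":"number"}}},"required":["travel","rotation","grip"]}

```bash
mkdir -p pics; cat > h.py <<'E'
import numpy as np, cv2
from bench import arm, optics, workorder
def shot(n,f):
    d=optics.get_image(n); cv2.imwrite(f'pics/{f}.png',d['image']); np.savez(f'pics/{f}.npz',**d); return d
def load(f): return dict(np.load(f'pics/{f}.npz'))
def onplane(d,px,z):
    px=np.atleast_2d(np.float64(px)); K,R,t=d['camera_matrix'],d['R'],d['t']
    r=np.c_[px,np.ones(len(px))]@np.linalg.inv(K).T@R
    c=-R.T@t
    return c+r*((z-c[2])/r[:,2])[:,None]
def proj(d,X):
    c=np.atleast_2d(X)@d['R'].T+d['t']; p=c@d['camera_matrix'].T; return p[:,:2]/p[:,2:]
def cloud(d):
    v,u=np.mgrid[:480,:640]; Z=d['depth']; K=d['camera_matrix']
    P=np.stack([(u-K[0,2])/K[0,0]*Z,(v-K[1,2])/K[1,1]*Z,Z],-1)
    return (P-d['t'])@d['R']
E
python3 - <<'E'
from h import *
for n in('top','side'):
    d=shot(n,n+'0'); print(n,d['camera_matrix'].round(1).tolist(),(-d['R'].T@d['t']).round(),d['R'].round(2).tolist())
s=arm.read_state(); print(s, arm.grip_depth)
E
```

```text
top [[583.4, 0.0, 326.6], [0.0, 583.4, 247.3], [0.0, 0.0, 1.0]] [ 489.   62. 1077.] [[-0.01, -1.0, 0.01], [-1.0, 0.0, -0.07], [0.07, -0.01, -1.0]]
side [[579.5, 0.0, 318.3], [0.0, 579.5, 241.8], [0.0, 0.0, 1.0]] [ 531. -677.  771.] [[1.0, -0.06, 0.0], [-0.04, -0.69, -0.72], [0.04, 0.72, -0.69]]
{'clock': 0.1, 'joints': array([-9.83404192e-01,  3.85497806e-01,  6.76884488e-03, -4.38120852e-04,
       -1.19395529e+00, -2.58646429e-01]), 'joint_vel': array([ 5.52426599e-05, -4.63262923e-04,  2.21955275e-03,  3.40051771e-03,
       -7.32299945e-05, -2.51369524e-04]), 'joint_efforts': array([-5.75399317e-04, -3.93319166e+01,  1.88929528e+01,  4.19801071e+00,
       -2.57580992e-03,  5.18830461e-06]), 'position': array([ 201.64721227, -590.97570579,  197.22207725]), 'ee_rot': array([-1.63553878e-01,  9.86533931e-01,  9.44341755e-04, -2.01845710e-04]), 'contact_force': array([0.60142882, 0.10036331, 0.01624885]), 'wrist_torque': array([-0.00726397, -0.02167417, -0.03144088]), 'gripper_width': 85.48981651512291} 18.700000000000003
```

View pics/top0.png

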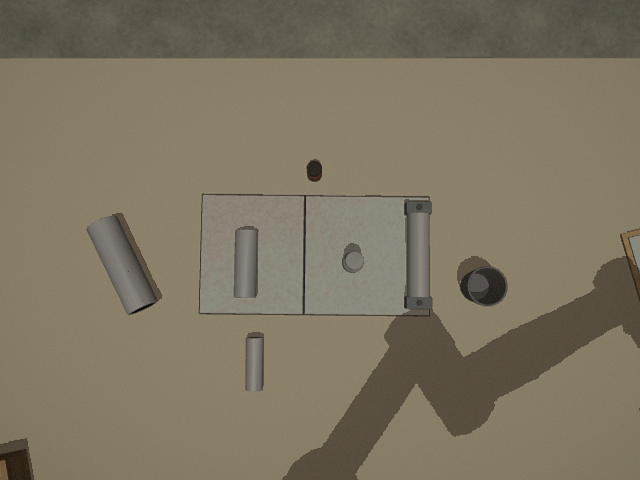

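View pics/side0.png

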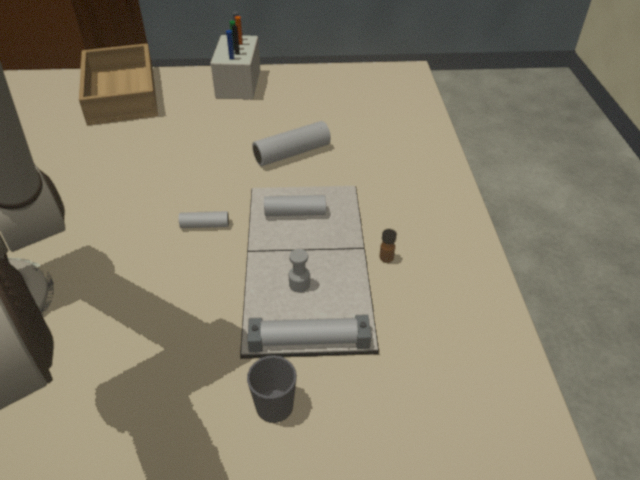

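Top view: the candidates are the large tube (122,265), the tube on the plate (246,263), the small tube off the plate (255,363) and the saddled bar (418,253). I choose (246,263): it is the middle-sized one and lies on the plate. The span line is at column ~304, the nose at (353,262).

```bash
cat >> h.py <<'E'
def line(d,show=False):
    """span line from dark pixels near predicted place, on z=12 -> mid point, unit dir (top camera)"""
    return None
E
python3 - <<'E'
from h import *
d=load('top0'); P=cloud(d); g=cv2.cvtColor(d['image'],6)
print('row profile',g[215,295:312],g[300,295:312]); print(g[206,236:262],g[263,225:270]); 
for z0,z1 in((5,18),(22,60)):
    m=(P[...,2]>z0)&(P[...,2]<z1)&(d['depth']>0)
    n,l,s,c=cv2.connectedComponentsWithStats(m.astype('u1'))
    for i in range(1,n):
        if s[i,4]>150: Q=P[l==i]; print(z0,s[i],c[i].round(),Q.mean(0).round(1),np.percentile(Q[:,2],[1,50,99]).round(1))
m=np.zeros((480,640),bool); m[228:298,234:259]=1
print('plate z',np.median(P[240:280,275:295,2]),P[240:280,275:295,2].std())
im=cv2.resize(d['image'][180:330,190:440],None,fx=3,fy=3,interpolation=2); cv2.imwrite('pics/c0.png',im)
E
```

```text
row profile [134 132 131 132 129 131 134 133 110  44  53 135 136 133 131 132 133] [136 137 134 135 134 136 140  93  42  57 139 138 135 136 139 139 139]
[131 125 128 131 129 131 132 135 135 132 132 133 135 133 131 132 135 132
 131 133 132 134 133 133 131 130] [130 132 133 132 133 134 135 137 135 106  87  98 103 108 110 117 119 122
 128 132 135 134 126 122 118 115 108 106 101  92  84  67  81 136 143 140
 135 133 134 134 137 133 135 136 134]
5 [  198   192   232   125 22809] [307. 255.] [554.9  83.4  13.3] [ 8.5 13.4 17.5]
5 [621 230  19  67 635] [633. 254.] [ 552.9 -518.7    9. ] [ 5.1  8.8 14.4]
5 [470 273  22  28 385] [480. 286.] [ 495.2 -233.7    8.5] [ 5.   7.6 17.4]
22 [ 404  201   28  108 2524] [418. 255.] [ 550.7 -113.3   48.1] [33.9 48.7 56.5]
22 [  86  216   72   99 3146] [121. 264.] [536.9 407.9  50.9] [28.2 53.5 59.8]
22 [ 234  230   23   68 1506] [245. 264.] [537.  191.7  48.9] [34.1 50.2 56.1]
22 [476 270  25  33 297] [491. 286.] [ 495.8 -244.2   42. ] [22.8 42.5 59.7]
22 [245 338  18  54 859] [254. 364.] [359.4 178.3  29.9] [22.6 30.4 36. ]
22 [  0 452  25  28 368] [ 15. 465.] [191.5 587.   40.3] [22.5 39.6 59.5]
plate z 13.461688724973978 83.85687615972721
```

View pics/c0.png

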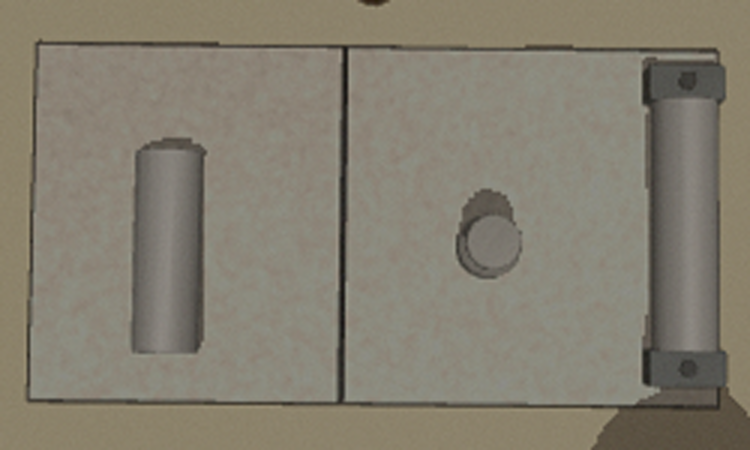

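```bash
cat >> h.py <<'E'
def bis(d,a,b,z):
    K,R,t=d['camera_matrix'],d['R'],d['t']; f=lambda p:(lambda r:r/np.linalg.norm(r,axis=1)[:,None])(np.c_[p,np.ones(len(p))]@np.linalg.inv(K).T@R)
    r=f(a)+f(b); c=-R.T@t; return c+r*((z-c[2])/r[:,2])[:,None]
def half(g,r,c0,c1,rise):  # subpixel column of largest step between c0,c1
    s=cv2.GaussianBlur(g,(1,5),1.5)[int(r)].astype(float); D=np.diff(s)[int(c0):int(c1)]*rise
    k=int(D.argmax()); w=np.clip(D[max(k-1,0):k+2],0,None); return int(c0)+max(k-1,0)+.5+(w*np.arange(len(w))).sum()/w.sum()
def fit(P):
    A=np.c_[P[:,0]-540,np.ones(len(P))]
    ok=np.ones(len(P),bool)
    for _ in range(3):
        q=np.linalg.lstsq(A[ok],P[ok,1],rcond=None)[0]; e=abs(P[:,1]-A@q); ok=e<max(2.5*np.median(e),.3)
    return q  # slope, y at x=540
def spanline(d,rows):
    g=255.-cv2.cvtColor(d['image'],6); p=[]
    for r in rows:
        w=np.clip(g[r,296:312]-150,0,None)  # darker than plate
        p.append((296+(w*np.arange(16)).sum()/w.sum(),r))
    return fit(onplane(d,p,12))
def cyl(d,rows,cl,cr):
    g=cv2.cvtColor(d['image'],6).astype('f4'); L=[];Rr=[]
    for r in rows:
        L.append((half(g,r,cl-6,cl+6,-1),r)); Rr.append((half(g,r,cr-6,cr+6,1),r))
    return fit(bis(d,np.array(L),np.array(Rr),32))
E
python3 - <<'E'
from h import *
d=load('top0')
ln=spanline(d,list(range(200,310,3))); print('line',ln,'deg',np.degrees(np.arctan(ln[0])))
print('roller',cyl(d,range(236,292,3),235,257)); print('bar',cyl(d,range(216,292,3),407,430))
P=cloud(d)
for n,(a,b,c,e) in dict(rol=(232,294,230,262),bar=(220,290,400,436)).items():
    Q=P[a:b,c:e].reshape(-1,3); Q=Q[(Q[:,2]>36)&(Q[:,2]<60)]
    # circle fit in (y,z) with skew: (y-y0-s(x-540))^2+(z-32)^2=20^2
    from scipy.optimize import least_squares
    r=least_squares(lambda v:np.hypot(Q[:,1]-v[0]-v[1]*(Q[:,0]-540),Q[:,2]-v[2])-20,[Q[:,1].mean(),0,32],loss='soft_l1'); print(n,r.x)
# ends of roller along x, on z=32ish
g=cv2.cvtColor(d['image'],6).astype(int); print(g[222:242,246]); print(g[288:306,246])
print('corners',onplane(d,[(202,194),(429,196),(200,314),(429,316)],12).round(1).tolist())
print('nose top',onplane(d,[(354.5,261)],87).round(1))
s=load('side0')
for nm,v in dict(line=ln).items(): print(proj(s,[[460,ln[1]+ln[0]*-80,12],[640,ln[1]+ln[0]*100,12]]).round(1))
E
```

```text
line [-1.56424651e-02  8.92611053e+01] deg -0.8961741414004655
roller [-7.58008485e-03  1.92833956e+02]
bar [-6.90946708e-03 -1.15524111e+02]
rol [ 1.93635688e+02 -1.96166845e-02  3.31773572e+01]
bar [-1.15537616e+02 -1.38388884e-02  3.34881603e+01]
[133 131 129 123  77  88  86  98 133 130 129 130 129 130 131 132 133 130
 130 131]
[127 128 127 125 125 127 128 127 125 118 139 136 133 132 132 131 132 135]
corners [[667.0, 276.0, 12.0], [661.9, -142.2, 12.0], [447.7, 277.4, 12.0], [441.6, -138.1, 12.0]]
nose top [[538.6   1.2  87. ]]
[[255.4 250.7]
 [352.2 248.3]]
```

Nothing is ambiguous: the bar-to-line distance comes out at 204.8 mm against the stated 205. The roller is at about (537,193), 104 mm to the line's +y side, and the line is at y≈89.3 (x=540). I move above it with the gripper shut and the jaw axis across the line.

Request:
play_rows(
  travel=[
    [0,0,0],
    [0,0,0],
    [0,0,0],
    [-0.0134,0.0333,0],
    [-0.0134,0.0333,0],
    [-0.0134,0.0333,0],
    [-0.0134,0.0333,0],
    [-0.0134,0.0333,0],
    [-0.0134,0.0333,0],
    [-0.0134,0.0333,0],
    [-0.0134,0.0333,0],
    [-0.0134,0.0333,0],
  ],
  rotation=[
    [0,0,0.115],
    [0,0,0.115],
    [0,0,0.115],
    [0,0,0],
    [0,0,0],
    [0,0,0],
    [0,0,0],
    [0,0,0],
    [0,0,0],
    [0,0,0],
    [0,0,0],
    [0,0,0],
  ],
  grip=[0,0,0,0,0,0,0,0,0,0,0,0],
)

```text
clock: 1.1
position: [327.2, -292.0, 198.0]
ee_rot: [0.008, 1.0, 0.0, -0.0]
contact_force: [1.2, -0.8, -0.1]
gripper_width: -0.3
```

Request:
play_rows(
  travel=[
    [-0.0134,0.0333,0],
    [-0.0134,0.0333,0],
    [-0.0134,0.0333,0],
    [-0.0134,0.0333,0],
    [-0.0134,0.0333,0],
    [-0.0134,0.0333,0],
    [-0.0134,0.0333,0],
    [-0.0134,0.0333,0],
    [-0.0134,0.0333,0],
    [-0.0134,0.0333,0],
    [-0.0134,0.0333,0],
    [-0.0134,0.0333,0.01],
  ],
  rotation=[
    [0,0,0],
    [0,0,0],
    [0,0,0],
    [0,0,0],
    [0,0,0],
    [0,0,0],
    [0,0,0],
    [0,0,0],
    [0,0,0],
    [0,0,0],
    [0,0,0],
    [0,0,0],
  ],
  grip=[0,0,0,0,0,0,0,0,0,0,0,0],
)

```text
clock: 2.1
position: [495.9, 105.4, 189.7]
ee_rot: [0.008, 1.0, 0.001, 0.002]
contact_force: [1.2, 0.4, 0.1]
gripper_width: 0.0
```

Request:
play_rows(
  travel=[
    [-0.0134,0.0333,0.03],
    [-0.0134,0.0333,0.03],
    [-0.0134,0.0333,0.03],
    [0,0,0.02],
    [0,0,0],
  ],
  rotation=[
    [0,0,0],
    [0,0,0],
    [0,0,0],
    [0,0,0],
    [0,0,0],
  ],
  grip=[0,0,0,0,0],
)

```text
clock: 2.52
position: [528.6, 191.2, 82.5]
ee_rot: [0.008, 1.0, -0.003, -0.005]
contact_force: [-0.4, -1.5, -0.2]
gripper_width: -0.0
```

Request:
play_rows(
  travel=[
    [-0.004,0.006,0.008],
    [-0.003,0.006,0.008],
    [0,0,0],
    [0,0,0],
  ],
  rotation=[
    [0,0,0],
    [0,0,0],
    [0,0,0],
    [0,0,0],
  ],
  grip=[0,0,0,0],
)

```text
clock: 2.85
position: [539.4, 203.4, 72.8]
ee_rot: [0.008, 1.0, 0.0, 0.0]
contact_force: [0.2, -0.0, 0.2]
gripper_width: 0.4
```

```bash
python3 - <<'E'
from h import *
d=shot('side','s1'); s=arm.read_state(); print(s['position'],s['contact_force'])
u=proj(d,[s['position']])[0].astype(int); print(u)
cv2.imwrite('pics/c1.png',cv2.resize(d['image'][130:290,200:420],None,fx=3.6,fy=3.6,interpolation=2))
E
```

```text
[539.44709771 203.33145076  73.09385805] [-0.18837282 -0.26328289  0.19086516]
[295 185]
```

View pics/c1.png

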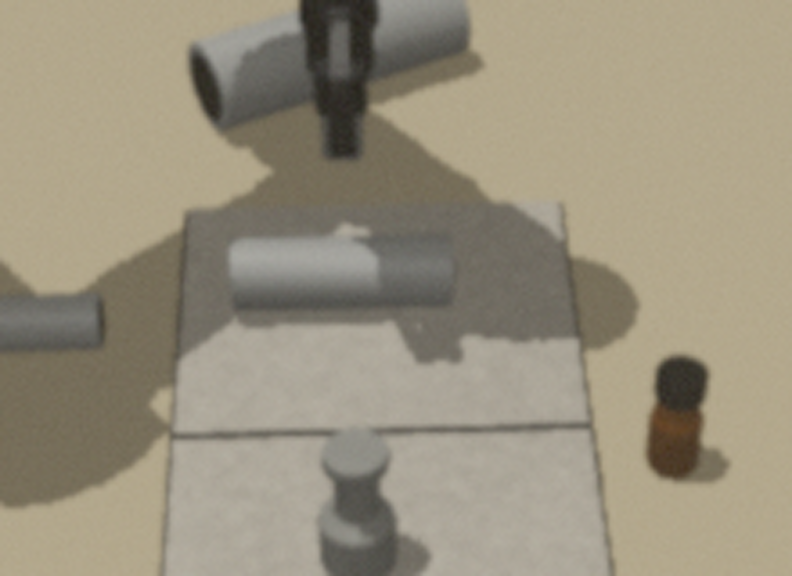

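```bash
python3 - <<'E'
from h import *
d=load('s1'); P=cloud(d)
for v in range(160,190,2): print(v,P[v,295].round(),d['image'][v,295])
t=shot('top','t1'); P=cloud(t)
u=proj(t,[[539,203,73]])[0].astype(int); print(u)
rol=P[232:295,228:262].reshape(-1,3)
E
```

```text
160 [539. 171. 157.] [42 45 53]
162 [539. 196. 134.] [34 39 45]
164 [539. 191. 133.] [37 44 47]
166 [539. 191. 129.] [39 47 48]
168 [539. 188. 127.] [35 43 48]
170 [539. 190. 120.] [36 39 45]
172 [539. 192. 114.] [38 45 49]
174 [539. 199. 105.] [78 89 95]
176 [540. 329.  -0.] [ 86 106 116]
178 [539. 320.   1.] [ 92 110 118]
180 [539. 315.  -0.] [ 89 108 116]
182 [539. 307.   0.] [ 88 108 115]
184 [539. 304.  -3.] [ 90 109 119]
186 [539. 296.  -2.] [ 92 109 115]
188 [538. 273.  12.] [ 98 109 113]
[236 261]
```

Request:
play_rows(
  travel=[
    [0,0,0.006],
    [0,0,0.006],
    [0,0,0.004],
    [0,0,0],
    [0,0,0],
  ],
  rotation=[
    [0,0,0],
    [0,0,0],
    [0,0,0],
    [0,0,0],
    [0,0,0],
  ],
  grip=[0,0,0,0,0],
)

```text
clock: 3.37
position: [538.7, 203.2, 55.6]
ee_rot: [0.008, 1.0, -0.0, -0.0]
contact_force: [1.5, 0.2, -0.1]
gripper_width: 0.3
```

```bash
python3 - <<'E'
from h import *
d=shot('side','s2'); P=cloud(d); s=arm.read_state(); print(s['position'],s['contact_force'],s['clock'],s['gripper_width'],proj(d,[s['position']]))
for v in range(166,204,2): print(v,P[v,291:299:3].round().tolist(),d['image'][v,295])
cv2.imwrite('pics/c2.png',cv2.resize(d['image'][130:230,230:370],None,fx=5,fy=5,interpolation=2))
E
```

```text
[538.94692736 203.33554631  55.87898596] [-0.543335    0.39043951  0.04071936] 3.4167 0.04385642649916671 [[295.71356438 192.51596996]]
166 [[532.0, 156.0, 155.0], [537.0, 158.0, 153.0], [542.0, 162.0, 150.0]] [35 39 42]
168 [[531.0, 174.0, 137.0], [537.0, 169.0, 141.0], [542.0, 172.0, 138.0]] [41 45 46]
170 [[531.0, 190.0, 120.0], [537.0, 190.0, 120.0], [542.0, 189.0, 121.0]] [34 40 42]
172 [[531.0, 190.0, 116.0], [537.0, 190.0, 115.0], [542.0, 191.0, 115.0]] [38 39 49]
174 [[531.0, 189.0, 112.0], [537.0, 193.0, 109.0], [542.0, 188.0, 113.0]] [32 37 41]
176 [[531.0, 197.0, 101.0], [537.0, 189.0, 107.0], [542.0, 192.0, 105.0]] [36 42 45]
178 [[531.0, 199.0, 95.0], [536.0, 191.0, 101.0], [542.0, 191.0, 101.0]] [39 45 46]
180 [[531.0, 196.0, 92.0], [536.0, 192.0, 95.0], [542.0, 192.0, 95.0]] [49 54 56]
182 [[531.0, 308.0, 0.0], [537.0, 307.0, 1.0], [543.0, 307.0, 0.0]] [ 84 101 106]
184 [[530.0, 300.0, 1.0], [537.0, 299.0, 2.0], [543.0, 304.0, -2.0]] [ 88 108 116]
186 [[530.0, 298.0, -2.0], [537.0, 292.0, 2.0], [543.0, 297.0, -2.0]] [ 95 111 118]
188 [[530.0, 274.0, 11.0], [536.0, 274.0, 11.0], [543.0, 274.0, 11.0]] [ 97 106 112]
190 [[530.0, 263.0, 15.0], [536.0, 269.0, 9.0], [542.0, 267.0, 11.0]] [ 98 110 114]
192 [[530.0, 259.0, 12.0], [536.0, 261.0, 10.0], [542.0, 258.0, 12.0]] [115 127 132]
194 [[530.0, 255.0, 10.0], [536.0, 255.0, 10.0], [542.0, 252.0, 13.0]] [151 162 167]
196 [[530.0, 203.0, 48.0], [535.0, 197.0, 52.0], [541.0, 196.0, 53.0]] [138 145 147]
198 [[529.0, 191.0, 53.0], [535.0, 193.0, 51.0], [541.0, 191.0, 52.0]] [154 158 160]
200 [[529.0, 189.0, 49.0], [535.0, 187.0, 51.0], [541.0, 187.0, 50.0]] [159 163 164]
202 [[529.0, 184.0, 49.0], [535.0, 184.0, 48.0], [541.0, 188.0, 45.0]] [156 161 163]
```

View pics/c2.png

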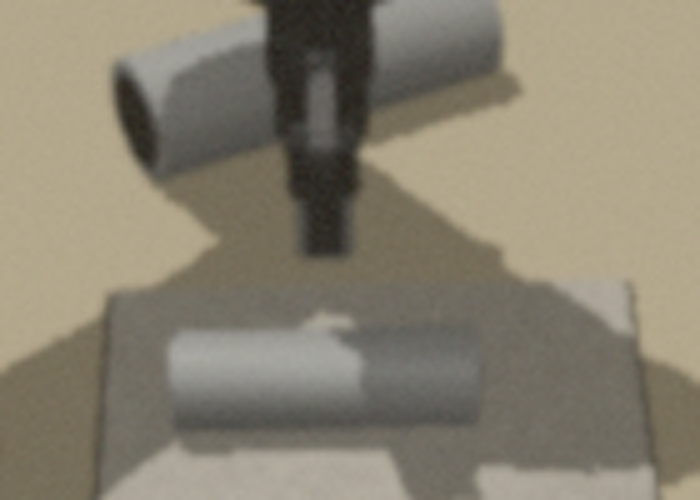

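The tip appears about 37 mm above the reported TCP in the side camera (tip edge at row 181, TCP projects to row 192). I trust neither reading and go down in small steps on force.

Request:
play_rows(
  travel=[
    [0,0,0.0015],
    [0,0,0.0015],
    [0,0,0.0015],
    [0,0,0.0005],
    [0,0,0],
  ],
  rotation=[
    [0,0,0],
    [0,0,0],
    [0,0,0],
    [0,0,0],
    [0,0,0],
  ],
  grip=[0,0,0,0,0],
)

```text
clock: 3.83
position: [538.9, 203.4, 50.9]
ee_rot: [0.008, 1.0, -0.0, -0.0]
contact_force: [-1.0, -0.1, -0.5]
gripper_width: 0.1
```

Request:
play_rows(
  travel=[
    [0,0,0.001],
    [0,0,0.001],
    [0,0,0.001],
    [0,0,0],
  ],
  rotation=[
    [0,0,0],
    [0,0,0],
    [0,0,0],
    [0,0,0],
  ],
  grip=[0,0,0,0],
)

```text
clock: 4.17
position: [538.8, 203.4, 47.8]
ee_rot: [0.008, 1.0, -0.0, -0.0]
contact_force: [0.5, -0.1, 0.1]
gripper_width: -0.1
```

```bash
python3 - <<'E'
from h import *
d=shot('side','s3'); P=cloud(d); s=arm.read_state(); print(s['position'],s['contact_force'],s['clock'])
for v in range(176,200,2): print(v,P[v,291:299:3].round().tolist(),d['image'][v,295])
t=shot('top','t3');print(cyl(t,range(236,240,3),235,257)); Q=cloud(t)
for c in range(225,262,3): print(c,Q[261,c].round(),Q[240,c].round(),Q[285,c].round())
E
```

```text
[538.86619186 203.37703567  47.92114089] [0.12897726 0.08743857 0.21179226] 4.2167
176 [[531.0, 195.0, 103.0], [537.0, 192.0, 105.0], [542.0, 188.0, 108.0]] [38 43 46]
178 [[531.0, 197.0, 97.0], [536.0, 190.0, 101.0], [542.0, 193.0, 99.0]] [43 45 48]
180 [[531.0, 198.0, 91.0], [536.0, 193.0, 95.0], [542.0, 192.0, 96.0]] [38 45 44]
182 [[531.0, 198.0, 86.0], [536.0, 190.0, 92.0], [542.0, 190.0, 92.0]] [40 44 47]
184 [[530.0, 198.0, 82.0], [536.0, 198.0, 82.0], [542.0, 196.0, 83.0]] [63 71 77]
186 [[530.0, 293.0, 2.0], [537.0, 294.0, 1.0], [543.0, 297.0, -3.0]] [ 89 106 113]
188 [[530.0, 272.0, 12.0], [536.0, 270.0, 14.0], [543.0, 273.0, 11.0]] [ 98 108 114]
190 [[530.0, 266.0, 12.0], [536.0, 262.0, 15.0], [542.0, 267.0, 11.0]] [ 97 108 111]
192 [[530.0, 261.0, 11.0], [536.0, 260.0, 12.0], [542.0, 256.0, 14.0]] [112 123 127]
194 [[530.0, 252.0, 13.0], [536.0, 255.0, 11.0], [542.0, 250.0, 14.0]] [147 159 165]
196 [[530.0, 198.0, 52.0], [535.0, 198.0, 52.0], [541.0, 199.0, 51.0]] [122 129 131]
198 [[529.0, 191.0, 53.0], [535.0, 194.0, 50.0], [541.0, 191.0, 52.0]] [150 156 157]
[1.77516933e-02 1.96544386e+02]
225 [522. 165. 432.] [545. 165. 434.] [500. 232.  16.]
228 [523. 164. 417.] [545. 162. 432.] [500. 227.  13.]
231 [524. 164. 397.] [547. 162. 413.] [500. 221.  14.]
234 [525. 164. 376.] [549. 162. 391.] [499. 212.  42.]
237 [526. 163. 352.] [552. 162. 360.] [499. 205.  51.]
240 [527. 161. 341.] [553. 161. 343.] [499. 200.  54.]
243 [529. 164. 290.] [578. 195.  55.] [499. 195.  53.]
246 [532. 166. 240.] [578. 190.  53.] [499. 190.  51.]
249 [533. 166. 208.] [578. 185.  50.] [499. 184.  51.]
252 [534. 162. 199.] [579. 180.  49.] [499. 180.  43.]
255 [535. 160. 182.] [579. 175.  42.] [499. 175.  40.]
258 [ 489.   62. 1077.] [581. 173.  14.] [499. 173.  13.]
261 [535. 151. 181.] [582. 167.  12.] [499. 167.  16.]
```

Request:
play_rows(
  travel=[
    [0,-0.001,0.006],
    [0,-0.001,0.006],
    [0,0,0.006],
    [0,0,0.004],
    [0,0,0],
    [0,0,0],
  ],
  rotation=[
    [0,0,0],
    [0,0,0],
    [0,0,0],
    [0,0,0],
    [0,0,0],
    [0,0,0],
  ],
  grip=[0,0,0,0,0,0],
)

```text
clock: 4.77
position: [538.7, 201.3, 25.5]
ee_rot: [0.008, 1.0, -0.0, -0.0]
contact_force: [0.4, 0.7, -0.6]
gripper_width: -0.3
```

Request:
play_rows(
  travel=[
    [0,0,0.001],
    [0,0,0.001],
    [0,0,0],
  ],
  rotation=[
    [0,0,0],
    [0,0,0],
    [0,0,0],
  ],
  grip=[0,0,0],
)

```text
clock: 5.02
position: [539.0, 201.5, 24.1]
ee_rot: [0.008, 1.0, 0.0, 0.0]
contact_force: [-0.2, -0.1, -0.5]
gripper_width: 0.1
```

Request:
play_rows(
  travel=[
    [0,0,0.001],
    [0,0,0.001],
    [0,0,0],
  ],
  rotation=[
    [0,0,0],
    [0,0,0],
    [0,0,0],
  ],
  grip=[0,0,0],
)

```text
clock: 5.27
position: [538.8, 201.4, 21.9]
ee_rot: [0.008, 1.0, -0.0, -0.0]
contact_force: [-0.1, 0.2, -0.1]
gripper_width: -0.2
```

Request:
play_rows(
  travel=[
    [0,0,0.001],
    [0,0,0.001],
    [0,0,0],
  ],
  rotation=[
    [0,0,0],
    [0,0,0],
    [0,0,0],
  ],
  grip=[0,0,0],
)

```text
clock: 5.52
position: [538.8, 201.3, 19.8]
ee_rot: [0.008, 1.0, -0.0, -0.0]
contact_force: [-0.8, -0.3, -0.3]
gripper_width: 0.1
```

```bash
python3 - <<'E'
from h import *
d=shot('side','s4'); P=cloud(d); s=arm.read_state(); print(s['position'],s['contact_force'],s['clock'])
for v in range(184,206,2): print(v,P[v,291:299:3].round().tolist(),d['image'][v,295])
E
```

```text
[538.8169928  201.37862048  19.91435355] [ 0.34637096 -0.84125604  0.1675505 ] 5.5667
184 [[530.0, 170.0, 103.0], [536.0, 168.0, 105.0], [541.0, 166.0, 106.0]] [37 44 44]
186 [[530.0, 194.0, 80.0], [536.0, 189.0, 83.0], [542.0, 184.0, 87.0]] [40 42 46]
188 [[530.0, 196.0, 74.0], [536.0, 190.0, 78.0], [542.0, 191.0, 77.0]] [41 46 46]
190 [[530.0, 195.0, 69.0], [536.0, 189.0, 74.0], [541.0, 188.0, 74.0]] [39 44 49]
192 [[530.0, 199.0, 61.0], [536.0, 191.0, 67.0], [541.0, 187.0, 70.0]] [36 44 47]
194 [[530.0, 196.0, 59.0], [535.0, 189.0, 64.0], [541.0, 187.0, 65.0]] [39 45 44]
196 [[530.0, 197.0, 53.0], [535.0, 194.0, 55.0], [541.0, 195.0, 54.0]] [64 73 71]
198 [[529.0, 196.0, 49.0], [535.0, 191.0, 53.0], [541.0, 191.0, 52.0]] [ 97 103 104]
200 [[529.0, 188.0, 50.0], [535.0, 186.0, 51.0], [541.0, 187.0, 50.0]] [139 146 146]
202 [[531.0, -677.0, 771.0], [535.0, 184.0, 48.0], [541.0, 186.0, 47.0]] [157 161 162]
204 [[529.0, 179.0, 48.0], [535.0, 178.0, 48.0], [541.0, 184.0, 43.0]] [152 157 157]
```

Request:
play_rows(
  travel=[
    [0,0,0.001],
    [0,0,0.0005],
    [0,0,0],
  ],
  rotation=[
    [0,0,0],
    [0,0,0],
    [0,0,0],
  ],
  grip=[0,0,0],
)

```text
clock: 5.82
position: [539.1, 201.6, 18.9]
ee_rot: [0.008, 1.0, 0.0, 0.0]
contact_force: [-0.6, 0.2, 2.4]
gripper_width: -0.4
```

Request:
play_rows(
  travel=[
    [0,0,0.001],
    [0,0,0],
  ],
  rotation=[
    [0,0,0],
    [0,0,0],
  ],
  grip=[0,0],
)

```text
clock: 5.98
position: [539.2, 201.7, 18.8]
ee_rot: [0.008, 1.0, 0.0, 0.0]
contact_force: [-2.4, -0.5, 7.7]
gripper_width: 0.1
```

Request:
play_rows(
  travel=[
    [0,0,0.0007],
    [0,0,0],
  ],
  rotation=[
    [0,0,0],
    [0,0,0],
  ],
  grip=[0,0],
)

```text
clock: 6.15
position: [539.2, 201.8, 18.7]
ee_rot: [0.008, 1.0, 0.0, 0.001]
contact_force: [-3.9, 0.0, 9.7]
gripper_width: 0.2
```

Contact came at reported z≈18.8 (so the shut tip really sits ~33 mm above the reported TCP). I ease off to ~4 N and roll a first stroke.

Request:
play_rows(
  travel=[
    [0,0,-0.0015],
    [0,-0.0015,0],
    [0,-0.003,0],
    [0,-0.0035,0],
    [0,-0.0035,0],
    [0,-0.0035,0],
    [0,-0.0035,0],
    [0,-0.0035,0],
    [0,-0.0035,0],
    [0,-0.0035,0],
    [0,-0.003,0],
    [0,-0.0015,0],
  ],
  rotation=[
    [0,0,0],
    [0,0,0],
    [0,0,0],
    [0,0,0],
    [0,0,0],
    [0,0,0],
    [0,0,0],
    [0,0,0],
    [0,0,0],
    [0,0,0],
    [0,0,0],
    [0,0,0],
  ],
  grip=[0,0,0,0,0,0,0,0,0,0,0,0],
)

```text
clock: 7.15
position: [538.7, 167.5, 18.5]
ee_rot: [0.008, 1.0, 0.0, 0.0]
contact_force: [0.1, -0.1, 4.4]
gripper_width: -0.0
```

Request:
play_rows(
  travel=[
    [0,0,0],
    [0,0,0],
  ],
  rotation=[
    [0,0,0],
    [0,0,0],
  ],
  grip=[0,0],
)

```text
clock: 7.32
position: [538.7, 167.9, 18.5]
ee_rot: [0.008, 1.0, 0.0, 0.0]
contact_force: [-0.4, -0.4, 4.7]
gripper_width: -0.3
```

```bash
cat >> h.py <<'E'
from scipy.optimize import least_squares
def rolfit(d,y0,x0=470,x1=600):
    P=cloud(d)[150:330,180:450].reshape(-1,3) if d['R'][2,2]<-.9 else cloud(d)[170:300,240:360].reshape(-1,3)
    Q=P[(P[:,2]>36)&(P[:,2]<60)&(abs(P[:,1]-y0)<27)&(P[:,0]>x0)&(P[:,0]<x1)]
    Q=Q[(abs(Q[:,0]-539)>18)]
    r=least_squares(lambda v:np.hypot(Q[:,1]-v[0]-v[1]*(Q[:,0]-540),Q[:,2]-v[2])-20,[y0,0,33],loss='soft_l1',f_scale=2).x
    return r.round(4),np.percentile(Q[:,0],[1,99]).round(1),len(Q)
E
python3 - <<'E'
from h import *
print(rolfit(load('top0'),193),rolfit(load('side0'),193))
t=shot('top','t5'); d=shot('side','s5'); s=arm.read_state(); print(s['position'],s['contact_force'])
print(rolfit(t,177),rolfit(d,177))
E
```

```text
(array([ 1.936178e+02, -1.770000e-02,  3.319690e+01]), array([478.3, 596.1]), 1033) (array([ 1.943773e+02, -1.700000e-02,  3.132610e+01]), array([476.9, 595. ]), 627)
[538.72886228 168.0767149   18.50277191] [4.09855650e-02 1.39045661e-03 4.54133640e+00]
(array([ 1.771461e+02, -1.770000e-02,  3.298120e+01]), array([478.1, 509.8]), 327) (array([ 1.778216e+02, -1.470000e-02,  3.123550e+01]), array([477.2, 594.8]), 659)
```

Rolled 16.6 mm for 33.7 mm of finger travel, with the slope unchanged (−0.0165 against the line's −0.0156). Next stroke.

Request:
play_rows(
  travel=[
    [0,0,0],
    [0,0,-0.006],
    [0,0,-0.002],
    [0,0.0065,0],
    [0,0.0065,0],
    [0,0.0065,0],
    [0,0,0],
    [0,0,0.005],
    [0,0,0.002],
    [0,0,0.001],
    [0,0,0],
    [0,0,0],
  ],
  rotation=[
    [0,0,0],
    [0,0,0],
    [0,0,0],
    [0,0,0],
    [0,0,0],
    [0,0,0],
    [0,0,0],
    [0,0,0],
    [0,0,0],
    [0,0,0],
    [0,0,0],
    [0,0,0],
  ],
  grip=[0,0,0,0,0,0,0,0,0,0,0,0],
)

```text
clock: 8.42
position: [538.3, 187.2, 18.6]
ee_rot: [0.008, 1.0, -0.0, -0.0]
contact_force: [-2.4, 0.3, 5.0]
gripper_width: -0.0
```

Request:
play_rows(
  travel=[
    [0,-0.0015,0],
    [0,-0.003,0],
    [0,-0.0035,0],
    [0,-0.004,0],
    [0,-0.004,0],
    [0,-0.004,0],
    [0,-0.004,0],
    [0,-0.004,0],
    [0,-0.004,0],
    [0,-0.0035,0],
    [0,-0.003,0],
    [0,-0.0015,0],
  ],
  rotation=[
    [0,0,0],
    [0,0,0],
    [0,0,0],
    [0,0,0],
    [0,0,0],
    [0,0,0],
    [0,0,0],
    [0,0,0],
    [0,0,0],
    [0,0,0],
    [0,0,0],
    [0,0,0],
  ],
  grip=[0,0,0,0,0,0,0,0,0,0,0,0],
)

```text
clock: 9.42
position: [537.7, 146.7, 18.3]
ee_rot: [0.008, 1.0, -0.0, -0.0]
contact_force: [-2.6, -0.1, 2.4]
gripper_width: -0.3
```

```bash
python3 - <<'E'
from h import *
t=shot('top','t6'); d=shot('side','s6'); s=arm.read_state(); print(s['position'],s['contact_force'])
print(rolfit(t,157),rolfit(d,157))
E
```

```text
[537.71165377 146.83366059  18.31342491] [-2.73190928  0.03180979  5.21099557]
(array([ 1.574951e+02, -4.000000e-03,  3.320170e+01]), array([477.9, 506.1]), 279) (array([ 1.571858e+02, -1.770000e-02,  3.127320e+01]), array([476.9, 594.3]), 679)
```

Request:
play_rows(
  travel=[
    [0,0,0],
    [0,0,-0.006],
    [0,0,-0.002],
    [-0.001,0.0065,0],
    [0,0.007,0],
    [0,0.0065,0],
    [0,0,0],
    [0,0,0.005],
    [0,0,0.002],
    [0,0,0.001],
    [0,0,0],
    [0,0,0],
  ],
  rotation=[
    [0,0,0],
    [0,0,0],
    [0,0,0],
    [0,0,0],
    [0,0,0],
    [0,0,0],
    [0,0,0],
    [0,0,0],
    [0,0,0],
    [0,0,0],
    [0,0,0],
    [0,0,0],
  ],
  grip=[0,0,0,0,0,0,0,0,0,0,0,0],
)

```text
clock: 10.52
position: [539.0, 167.2, 18.5]
ee_rot: [0.008, 1.0, -0.0, -0.0]
contact_force: [-2.1, 0.1, 3.0]
gripper_width: -0.1
```

Request:
play_rows(
  travel=[
    [0,-0.0015,0],
    [0,-0.003,0],
    [0,-0.0035,0],
    [0,-0.004,0],
    [0,-0.004,0],
    [0,-0.004,0],
    [0,-0.004,0],
    [0,-0.004,0],
    [0,-0.004,0],
    [0,-0.0035,0],
    [0,-0.003,0],
    [0,-0.0015,0],
  ],
  rotation=[
    [0,0,0],
    [0,0,0],
    [0,0,0],
    [0,0,0],
    [0,0,0],
    [0,0,0],
    [0,0,0],
    [0,0,0],
    [0,0,0],
    [0,0,0],
    [0,0,0],
    [0,0,0],
  ],
  grip=[0,0,0,0,0,0,0,0,0,0,0,0],
)

```text
clock: 11.52
position: [538.4, 126.7, 18.4]
ee_rot: [0.008, 1.0, -0.0, -0.0]
contact_force: [-1.7, 0.7, 4.4]
gripper_width: 0.0
```

Request:
play_rows(
  travel=[
    [0,0,0],
    [0,0,-0.006],
    [0,0,-0.002],
    [0,0.0065,0],
    [0,0.007,0],
    [0,0.0065,0],
    [0,0,0],
    [0,0,0.005],
    [0,0,0.002],
    [0,0,0.001],
    [0,0,0],
    [0,0,0],
  ],
  rotation=[
    [0,0,0],
    [0,0,0],
    [0,0,0],
    [0,0,0],
    [0,0,0],
    [0,0,0],
    [0,0,0],
    [0,0,0],
    [0,0,0],
    [0,0,0],
    [0,0,0],
    [0,0,0],
  ],
  grip=[0,0,0,0,0,0,0,0,0,0,0,0],
)

```text
clock: 12.52
position: [538.7, 147.2, 18.5]
ee_rot: [0.008, 1.0, -0.0, -0.0]
contact_force: [-1.2, 1.2, 3.3]
gripper_width: 0.0
```

```bash
python3 - <<'E'
from h import *
t=shot('top','t7'); d=shot('side','s7'); s=arm.read_state(); print(s['position'],s['contact_force'])
print(rolfit(t,137),rolfit(d,137))
E
```

```text
[538.72476325 147.19214884  18.46412452] [-2.77031704  1.10005634  3.09165174]
(array([ 1.364611e+02, -1.430000e-02,  3.317130e+01]), array([477.9, 595.6]), 492) (array([ 1.369689e+02, -1.350000e-02,  3.127770e+01]), array([475.7, 594.6]), 720)
```

Request:
play_rows(
  travel=[
    [0,-0.0015,0],
    [0,-0.003,0],
    [0,-0.0035,0],
    [0,-0.004,0],
    [0,-0.004,0],
    [0,-0.004,0],
    [0,-0.004,0],
    [0,-0.004,0],
    [0,-0.004,0],
    [0,-0.0035,0],
    [0,-0.003,0],
    [0,-0.0015,0],
  ],
  rotation=[
    [0,0,0],
    [0,0,0],
    [0,0,0],
    [0,0,0],
    [0,0,0],
    [0,0,0],
    [0,0,0],
    [0,0,0],
    [0,0,0],
    [0,0,0],
    [0,0,0],
    [0,0,0],
  ],
  grip=[0,0,0,0,0,0,0,0,0,0,0,0],
)

```text
clock: 13.62
position: [538.1, 106.7, 18.5]
ee_rot: [0.008, 1.0, -0.0, -0.0]
contact_force: [-0.9, -0.4, 4.6]
gripper_width: -0.1
```

Request:
play_rows(
  travel=[
    [0,0,0],
    [0,0,-0.006],
    [0,0,-0.002],
    [0,0.0065,0],
    [0,0.007,0],
    [0,0.0065,0],
    [0,0,0],
    [0,0,0.005],
    [0,0,0.002],
    [0,0,0.001],
    [0,0,0],
    [0,0,0],
  ],
  rotation=[
    [0,0,0],
    [0,0,0],
    [0,0,0],
    [0,0,0],
    [0,0,0],
    [0,0,0],
    [0,0,0],
    [0,0,0],
    [0,0,0],
    [0,0,0],
    [0,0,0],
    [0,0,0],
  ],
  grip=[0,0,0,0,0,0,0,0,0,0,0,0],
)

```text
clock: 14.62
position: [538.4, 127.2, 18.4]
ee_rot: [0.008, 1.0, -0.0, -0.0]
contact_force: [-2.0, 0.5, 3.2]
gripper_width: -0.1
```

Request:
play_rows(
  travel=[
    [0,-0.0015,0],
    [0,-0.003,0],
    [0,-0.0035,0],
    [0,-0.004,0],
    [0,-0.004,0],
    [0,-0.004,0],
    [0,-0.004,0],
    [0,-0.004,0],
    [0,-0.004,0],
    [0,-0.0035,0],
    [0,-0.003,0],
    [0,-0.0015,0],
  ],
  rotation=[
    [0,0,0],
    [0,0,0],
    [0,0,0],
    [0,0,0],
    [0,0,0],
    [0,0,0],
    [0,0,0],
    [0,0,0],
    [0,0,0],
    [0,0,0],
    [0,0,0],
    [0,0,0],
  ],
  grip=[0,0,0,0,0,0,0,0,0,0,0,0],
)

```text
clock: 15.62
position: [537.8, 86.7, 18.6]
ee_rot: [0.008, 1.0, -0.0, -0.0]
contact_force: [-2.5, -0.3, 5.0]
gripper_width: 0.0
```

```bash
python3 - <<'E'
from h import *
t=shot('top','t8'); d=shot('side','s8'); s=arm.read_state(); print(s['position'],s['contact_force'],s['clock'])
print(rolfit(t,97),rolfit(d,97))
cv2.imwrite('pics/c8.png',cv2.resize(np.vstack([t['image'][180:330,190:440],d['image'][160:310,220:470]]),None,fx=2,fy=2,interpolation=2))
E
```

```text
[537.77121458  86.80305979  18.52343004] [-2.82944686 -1.23768485  5.24991305] 15.7167
(array([9.66248e+01, 4.40000e-03, 3.30977e+01]), array([475.9, 496.9]), 234) (array([ 9.64587e+01, -1.57000e-02,  3.14539e+01]), array([476. , 593.8]), 746)
```

View pics/c8.png

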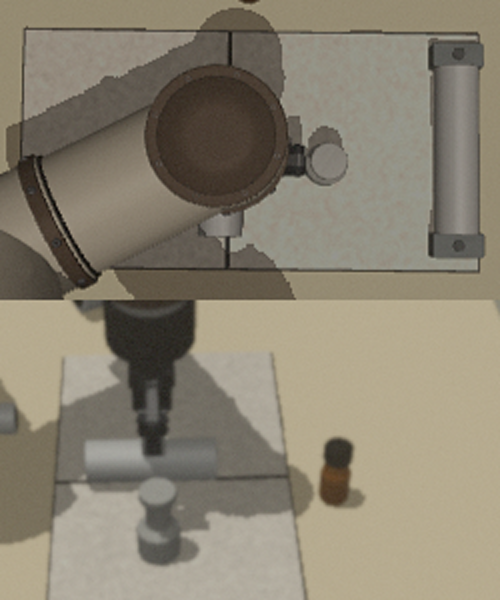

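Request:
play_rows(
  travel=[
    [0,0,-0.006],
    [0,0,-0.002],
    [0,0.0055,0],
    [0,0.006,0],
    [0,0.0055,0],
    [0,0,0],
    [0,0,0.005],
    [0,0,0.002],
    [0,0,0.001],
    [0,0,0],
    [0,0,0],
  ],
  rotation=[
    [0,0,0],
    [0,0,0],
    [0,0,0],
    [0,0,0],
    [0,0,0],
    [0,0,0],
    [0,0,0],
    [0,0,0],
    [0,0,0],
    [0,0,0],
    [0,0,0],
  ],
  grip=[0,0,0,0,0,0,0,0,0,0,0],
)

```text
clock: 16.63
position: [538.1, 104.2, 18.7]
ee_rot: [0.008, 1.0, -0.0, -0.0]
contact_force: [-2.0, 0.8, 4.8]
gripper_width: 0.1
```

Request:
play_rows(
  travel=[
    [0,-0.0007,0],
    [0,-0.0015,0],
    [0,-0.002,0],
    [0,-0.002,0],
    [0,-0.002,0],
    [0,-0.002,0],
    [0,-0.002,0],
    [0,-0.0015,0],
    [0,-0.0007,0],
    [0,0,0],
    [0,0,0],
    [0,0,0],
  ],
  rotation=[
    [0,0,0],
    [0,0,0],
    [0,0,0],
    [0,0,0],
    [0,0,0],
    [0,0,0],
    [0,0,0],
    [0,0,0],
    [0,0,0],
    [0,0,0],
    [0,0,0],
    [0,0,0],
  ],
  grip=[0,0,0,0,0,0,0,0,0,0,0,0],
)

```text
clock: 17.63
position: [537.8, 89.6, 18.9]
ee_rot: [0.008, 1.0, -0.0, -0.0]
contact_force: [-3.0, 0.5, 6.1]
gripper_width: -0.3
```

Request:
play_rows(
  travel=[
    [0,0,-0.004],
    [0,0,-0.015],
    [0,0,-0.03],
    [0,0.025,-0.02],
    [0,0.03,-0.01],
    [0,0.03,0],
    [0,0.03,0],
    [0,0.03,0],
    [0,0.03,0],
    [0,0.02,0],
    [0,0,0],
    [0,0,0],
  ],
  rotation=[
    [0,0,0],
    [0,0,0],
    [0,0,0],
    [0,0,0],
    [0,0,0],
    [0,0,0],
    [0,0,0],
    [0,0,0],
    [0,0,0],
    [0,0,0],
    [0,0,0],
    [0,0,0],
  ],
  grip=[0,0,0,0,0,0,0,0,0,0,0,0],
)

```text
clock: 18.63
position: [540.9, 285.5, 96.7]
ee_rot: [0.007, 1.0, -0.0, -0.001]
contact_force: [-0.1, -0.1, 0.2]
gripper_width: 0.2
```

```bash
python3 - <<'E'
from h import *
t=shot('top','t9'); d=shot('side','s9'); s=arm.read_state(); print(s['position'],s['clock'])
print('depth',rolfit(t,89),rolfit(d,89))
# same estimate on the fixed bar (true 205 from line) and line from the first top shot
cv2.imwrite('pics/c9.png',cv2.resize(np.vstack([t['image'][190:320,190:440],d['image'][190:320,220:470]]),None,fx=3,fy=2.2,interpolation=2))
E
```

```text
[540.94098328 284.05198018  96.93103425] 18.7333
depth (array([ 8.82550e+01, -1.56000e-02,  3.31345e+01]), array([475.9, 595.2]), 1041) (array([ 8.90300e+01, -1.70000e-02,  3.14208e+01]), array([474.7, 593.4]), 778)
```

View pics/c9.png

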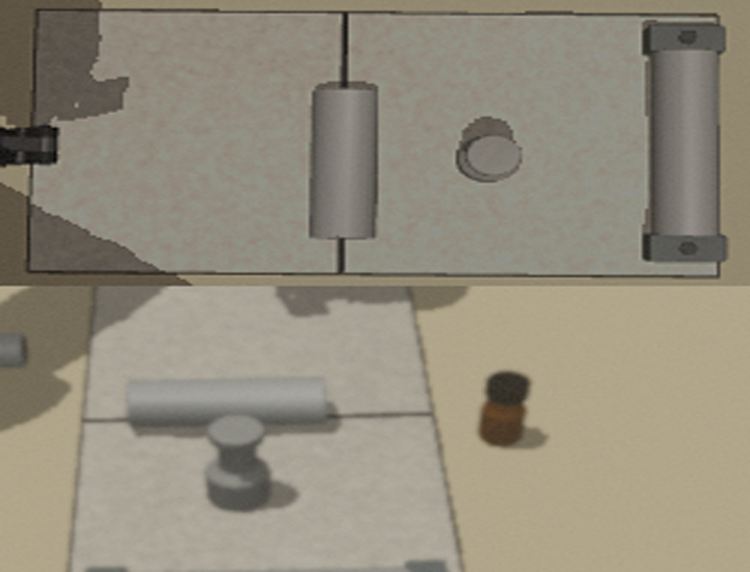

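Slope is right and the roller lies on the line within ~1 mm. I refine the offset per camera, against both the line and the bar (205 mm).

```bash
python3 - <<'E'
from h import *
t,d=load('t9'),load('s9')
print('top line fresh',spanline(t,list(range(200,226,2))+list(range(304,311,2))),'edges roller',cyl(t,range(226,262,3),294,315),'edges bar',cyl(t,range(216,292,3),407,430))
print('bar depth from top0',[rolfit(load(f),-115,480,620)[0] for f in('top0','t9')])
P=cloud(load('side0'))[290:370,230:390].reshape(-1,3);Q=P[(P[:,2]>36)&(P[:,2]<60)&(P[:,0]>490)&(P[:,0]<610)]
print('bar side',least_squares(lambda v:np.hypot(Q[:,1]-v[0]-v[1]*(Q[:,0]-540),Q[:,2]-v[2])-20,[-115,0,32],loss='soft_l1',f_scale=2).x)
# line in side image: dark minimum per column outside the roller
g=255.-cv2.cvtColor(load('side0')['image'],6); p=[]
for c in list(range(252,292,2))+list(range(310,360,2)):
    col=g[243:257,c]; w=np.clip(col-np.median(col)-15,0,None)
    if w.sum()>0: p.append((c,243+(w*np.arange(14)).sum()/w.sum()))
print('side line',fit(onplane(load('side0'),p,12)))
E
```

```text
top line fresh [-1.44711486e-02  8.90894511e+01] edges roller [-2.35858949e-02  8.82379306e+01] edges bar [-6.49588887e-03 -1.15534219e+02]
bar depth from top0 [array([-1.155171e+02, -1.490000e-02,  3.346570e+01]), array([-1.154346e+02, -1.650000e-02,  3.366590e+01])]
bar side [-1.15044494e+02 -3.19002755e-03  3.15693286e+01]
side line [-1.47649076e-02  8.97318906e+01]
```

Both cameras put the roller ~0.9 mm past the line. I roll it back by 0.9 mm (finger +1.8 mm).

Request:
play_rows(
  travel=[
    [0,-0.02,0],
    [0,-0.03,0],
    [0,-0.03,0],
    [0,-0.03,0],
    [0,-0.03,0],
    [0,-0.03,0.01],
    [0,-0.0255,0.02],
    [0,0,0.02],
    [0,0,0.015],
    [0,0,0.005],
    [0,0,0],
    [0,0,0],
  ],
  rotation=[
    [0,0,0],
    [0,0,0],
    [0,0,0],
    [0,0,0],
    [0,0,0],
    [0,0,0],
    [0,0,0],
    [0,0,0],
    [0,0,0],
    [0,0,0],
    [0,0,0],
    [0,0,0],
  ],
  grip=[0,0,0,0,0,0,0,0,0,0,0,0],
)

```text
clock: 19.73
position: [538.3, 88.9, 27.9]
ee_rot: [0.008, 1.0, -0.0, 0.0]
contact_force: [-0.0, -0.2, -0.5]
gripper_width: -0.3
```

Request:
play_rows(
  travel=[
    [0,0,0.005],
    [0,0,0.003],
    [0,0,0.001],
    [0,0,0.0008],
    [0,0,0],
    [0,0,0],
  ],
  rotation=[
    [0,0,0],
    [0,0,0],
    [0,0,0],
    [0,0,0],
    [0,0,0],
    [0,0,0],
  ],
  grip=[0,0,0,0,0,0],
)

```text
clock: 20.23
position: [538.4, 89.9, 18.9]
ee_rot: [0.008, 1.0, 0.0, 0.0]
contact_force: [-1.9, -1.2, 7.1]
gripper_width: 0.2
```

Request:
play_rows(
  travel=[
    [0,0,-0.0008],
    [0,0,0],
  ],
  rotation=[
    [0,0,0],
    [0,0,0],
  ],
  grip=[0,0],
)

```text
clock: 20.4
position: [538.5, 89.9, 18.9]
ee_rot: [0.008, 1.0, 0.0, 0.001]
contact_force: [-0.4, 0.2, 3.8]
gripper_width: -0.2
```

Request:
play_rows(
  travel=[
    [0,0.0003,0],
    [0,0.0004,0],
    [0,0.0004,0],
    [0,0.0002,0],
    [0,0,0],
    [0,0,0],
  ],
  rotation=[
    [0,0,0],
    [0,0,0],
    [0,0,0],
    [0,0,0],
    [0,0,0],
    [0,0,0],
  ],
  grip=[0,0,0,0,0,0],
)

```text
clock: 20.9
position: [538.5, 91.0, 18.9]
ee_rot: [0.008, 1.0, 0.0, 0.0]
contact_force: [-1.3, -0.1, 5.7]
gripper_width: -0.2
```

```bash
python3 - <<'E'
from h import *
print([rolfit(shot('side',f'sa{i}'),89)[0] for i in range(3)],arm.read_state()['position'],'ref same occlusion none',rolfit(load('s9'),89)[0])
E
```

```text
[array([ 8.94648e+01, -2.13000e-02,  3.13473e+01]), array([ 8.96823e+01, -1.17000e-02,  3.13794e+01]), array([ 8.95415e+01, -1.42000e-02,  3.13776e+01])] [538.47423063  91.02518901  18.89764016] ref same occlusion none [ 8.90300e+01 -1.70000e-02  3.14208e+01]
```

Request:
play_rows(
  travel=[
    [0,0.0003,0],
    [0,0.0002,0],
    [0,0,0],
    [0,0,0],
    [0,0,-0.003],
    [0,0,-0.015],
    [0,0,-0.03],
    [0,0,-0.03],
    [0,0.025,0],
    [0,0.03,0],
    [0,0.03,0],
    [0,0.03,0],
  ],
  rotation=[
    [0,0,0],
    [0,0,0],
    [0,0,0],
    [0,0,0],
    [0,0,0],
    [0,0,0],
    [0,0,0],
    [0,0,0],
    [0,0,0],
    [0,0,0],
    [0,0,0],
    [0,0,0],
  ],
  grip=[0,0,0,0,0,0,0,0,0,0,0,0],
)

```text
clock: 22.05
position: [539.7, 207.3, 96.3]
ee_rot: [0.009, 1.0, 0.0, -0.0]
contact_force: [-0.0, -0.6, 0.6]
gripper_width: -0.1
```

Request:
play_rows(
  travel=[
    [0,0.03,0],
    [0,0.03,0],
    [0,0.02,0],
    [0,0,0],
    [0,0,0],
    [0,0,0],
  ],
  rotation=[
    [0,0,0],
    [0,0,0],
    [0,0,0],
    [0,0,0],
    [0,0,0],
    [0,0,0],
  ],
  grip=[0,0,0,0,0,0],
)

```text
clock: 22.55
position: [540.9, 285.6, 95.8]
ee_rot: [0.008, 1.0, -0.0, -0.001]
contact_force: [0.4, -0.4, -0.3]
gripper_width: -0.2
```

```bash
python3 - <<'E'
from h import *
T=[shot('top',f'tb{i}') for i in range(3)]; S=[shot('side',f'sb{i}') for i in range(3)]
print('top',[rolfit(t,89)[0] for t in T],'edges',[cyl(t,range(226,292,3),293,315) for t in T],'line',spanline(T[0],list(range(200,226,2))+list(range(304,311,2))))
print('side',[rolfit(t,89)[0] for t in S]); print(arm.read_state()['clock'])
t,d=T[2],S[2]
cv2.imwrite('pics/cb.png',cv2.resize(np.vstack([t['image'][140:320,190:520],d['image'][190:430,200:530]]),None,fx=2,fy=1.4,interpolation=2))
E
```

```text
top [array([ 8.87535e+01, -1.67000e-02,  3.32307e+01]), array([ 8.89404e+01, -1.57000e-02,  3.32790e+01]), array([ 8.89654e+01, -1.40000e-02,  3.31454e+01])] edges [array([-2.14564201e-02,  8.87713389e+01]), array([-2.09140260e-02,  8.87787547e+01]), array([-2.10908261e-02,  8.87805128e+01])] line [-1.43956815e-02  8.90710321e+01]
side [array([ 8.98814e+01, -1.49000e-02,  3.13668e+01]), array([ 8.98108e+01, -1.44000e-02,  3.14293e+01]), array([ 8.95677e+01, -1.54000e-02,  3.14068e+01])]
22.85
```

View pics/cb.png

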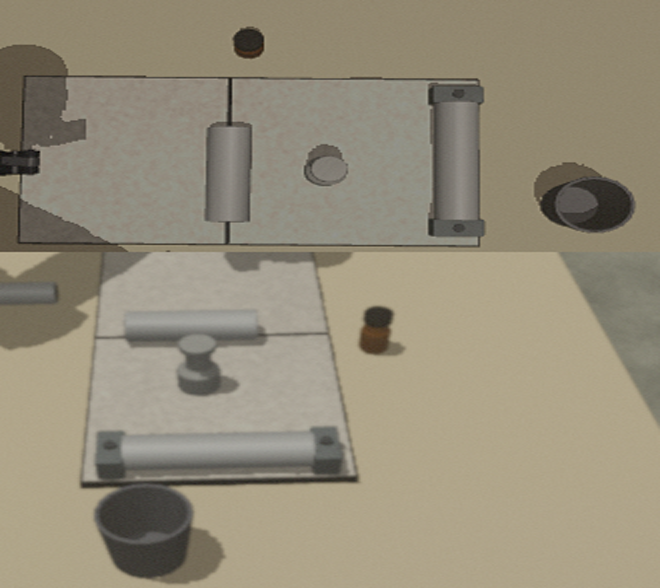

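The roller lies over the line within ~0.3 mm and at the same slope. The nose, vial and cup are standing, and the arm is clear, so I hand the job in.

```bash
python3 -c "
from bench import workorder; print(workorder.job_done())"
```

```text
the job is handed in; nothing more can be done
None
```

The roller is at rest along the black span line, and the job was handed in at about 23 s on the clock. I rolled it about 104 mm with the shut fingertips pressing on its top, mostly at 3 to 6 N. It took six strokes, plus a correction of less than 1 mm back.

**Last checks, fingers clear of the roller:**

| Camera | Roller offset from the line (mm) | Roller slope (rad) | Line slope (rad) |
|---|---|---|---|
| Top (depth and edges) | -0.2 to -0.3 | -0.014 to -0.021 | -0.014 |
| Side | about 0 | about -0.015 | about -0.015 |

- **Bystanders:** the nose, vial and cup stand where they were in the last picture.
- **Angle disagreement:** the top camera's edge fit showed about 0.4° of skew. The depth fits in both cameras showed under about 0.15°, and I went by those because the same edge fit was also about 0.5° out on the fixed bar.
- **Tool height disagreement:** the shut fingertips sit about 33 mm higher than the reported tool position. I found contact by force instead. Contact force briefly reached 9.7 N on the first touch and about 7 N when landing for the correction, before I eased off.

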